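# Cover the spill tray: tuck the plate under its flap and hold it down

## Task

Clear the sample pot off the spill tray by nesting it upright, all the way down, into the matching pot standing on the bench, and let go of it. Then take the loose cover plate by its upright bar, lay it on the tray bed and slide its leading edge about 30 mm under the hinged flap, square to the flap and midway along it, without lifting the flap and leaving the other lab ware where it is. Finish still holding the plate by its bar, pressing it down flat on the bed with a steady push of about 10 N.

Things in the scene. Friction and masses are not known exactly. Their poses are not given: they have to be found in the camera images.
- tray: Fixed grey spill tray, a flat slab 260 (its x) x 170 (its y) x 12 mm on the bench; origin at the centre of its underside, so the bed (top face) is 12 mm above the bench. Its yaw varies. The half toward its -x is the open bed; over its +x end, from x = 30 to 125 mm, lies the hinged flap.
- tray_lip (a point): Middle of the flap's free edge, on the flap's underside when down (point fixed to the tray at tray x = 30, y = 0, 21 mm above the bench). Axes are the tray's: x points in under the flap, z up. Below it is a slot 9 mm high above the bed, 150 mm wide between two side rails, open for 95 mm along x.
- flap (a joint): Hinge angle of the flap (rad): a plain aluminium sheet 95 x 168 x 3 mm, 0.12 kg, hinged along its far (+x) edge, resting at 0 by its own weight, growing as its free edge lifts. Nothing latches it; it counts as lifted beyond 0.06 rad (free edge up by 6 mm).
- plate_handle (a point): Centre of the upright bar on the loose flat aluminium cover plate (0.11 to 0.21 kg; plate 100 (its x) x 90 (its y) x 4 mm). Bar: 10 mm thick along x, 44 long along y, 34 high. This point is 21 mm above the plate's underside, 17 below the bar's top; leading edge 75 mm to its +x, rear edge 25 mm to -x. Axes are the plate's. Starts flat on the bench.
- plate_edge (a point): Middle of the plate's leading edge, on its underside: 75 mm to +x of and 21 mm below plate_handle; axes are the plate's, x pointing out of the plate.
- pot_a_mid (a point): Centre (35 mm above its foot) of the white plastic sample pot that stands on the tray bed: an open round pot 70 mm high, outside diameter 43 mm at the foot widening straight to 60 mm at the rim, wall 2 mm, thick floor (inside floor 28 mm above the foot), 0.05 to 0.1 kg.
- pot_b_mid (a point): Centre (35 mm above its foot) of the second, identical pot, standing upright on the bench. With one pot fully nested in it, the upper pot stands 28 mm higher than the lower, with about 1.4 mm play all round, and its top 28 mm sticks out above the lower rim.
- reagent: Bystander: amber bottle, 84 mm diameter, 170 mm high; origin at its underside.
- dropper: Bystander: small amber dropper bottle, 34 mm diameter, 85 mm high; origin at its underside.
- jar: Bystander: white screw jar, 54 mm diameter, 55 mm high; origin at its underside.
- rack: Bystander: off-white test tube rack 110 x 170 x 80 mm, one tube standing up to 117 mm; origin at its underside.
- dish: Bystander: flat glass dish, 90 mm diameter, 16 mm high; origin at its underside.
- beaker: Bystander: glass beaker, 72 mm diameter, 95 mm high, larger than the pots; origin at its underside.
- scoop: Bystander: steel spoon about 140 mm long, lying flat along its x.

How it is judged:
On the way, in this order (a step that is already met when the one before it is completed fails the run):
1. the pot from the tray is nested fully and upright in the pot on the bench, and released (z of pot_a_mid in the frame of pot_b_mid between 0.022 and 0.033 m and horizontal distance between pot_a_mid and pot_b_mid below 0.006 m and angle between pot_a_mid's own z axis and vertical below 0.12 rad and angle between pot_b_mid's own z axis and vertical below 0.08 rad and height (world z) of pot_b_mid below 0.04 m and contact force between the fingers and pot_a below 0.1 N and contact force between the fingers and pot_b below 0.1 N), for 0.3 s.
2. the plate lies flat on the bed with its edge tucked under the flap (x of plate_edge in the frame of tray_lip between 0.018 and 0.045 m and y of plate_edge in the frame of tray_lip between -0.014 and 0.014 m and z of plate_edge in the frame of tray_lip below -0.0065 m and angle between plate_edge's own z axis and vertical below 0.04 rad and angle between the x axis of plate_edge and the x axis of tray_lip, either way round below 0.12 rad and value of joint flap below 0.03 rad), for 0.2 s.
At the end, for the whole second after the job is handed in: Pot nested (28 mm up, within 5 mm; axes within 6 mm), upright, untouched. Plate flat on the bed (2.5 mm, 0.04 rad), edge 18 to 45 mm under the flap, within 14 mm of its middle and 0.12 rad square; flap below 0.03 rad; fingers on the plate (over 3 N), pressing it on the tray with 4 to 60 N (all of step 1 and all of step 2 and contact force between plate and tray between 4 and 60 N and contact force between the fingers and plate above 3 N); the arm keeps its last pose, push and grip.
It fails at once if the flap is lifted (over 0.06 rad) (value of joint flap above 0.06 rad).
It fails at once if a bystander is shifted by more than 40 mm (distance of any of reagent, dropper, jar, rack, dish, beaker, scoop from where it was at the start of the episode above 0.04 m).
It also fails if it takes over 58 s, if anything falls off the work surface, if the arm or the gripper's body presses on something with over 40 N, if the wrist force passes 120 N, or if a joint passes its speed limit or range.

## Robot

A 6-joint arm with a two-finger parallel gripper is mounted at the origin on the work surface. World frame = base frame: x ahead of the robot, y to its left, z up, the work surface at z = 0. Lengths are in m, angles in rad, forces in N, time in s.
With the tool pointing down it reaches from about 0.4 to 0.925 m from the base axis. Payload 3.4 kg.
Tool frame: the origin (TCP) lies on the centre line of the jaws, within the pads' length; the fingertips stand robot.tip_extent ahead of it and the grasp point (between the pads) lies 3 mm ahead of it (robot.tip_extent is the distance from the TCP to the fingertips, in m); z points along the fingers, x is the direction in which the jaws open and shut, and the axes are right-handed (so a half turn about z gives the same grasp; the last joint's range is limited). The gripper opens to 85 mm and grips with 20 to 120 N. Pads are 22 mm wide; open, the fingers measure 114 mm over their backs; the gripper's body (76 mm by 85 mm) begins 54 mm behind the grasp point. The pads swing forward as they close: fully open they stand 13 mm farther back than shut.
Start: joints at [-1.208, 0.307, 1.506, -0, 1.328, -0.073], TCP at [0.243, -0.521, 0.253] pointing down, gripper open.
Joint ranges: [-3.12, 3.12], [-1.05, 2.28], [0.14, 2.33], [-1.42, 4.57], [0.1, 2.73], [-2.68, 2.68]. Speed limits (rad/s): [2.57, 2.57, 3.14, 3.14, 3.14, 3.14].

## Interface

Orientations are given as a rotation vector (axis times angle).
In Python, from rig import status, viewer, workorder, robot gives the robot as it stands. The module is installed in compiled form; this text tells all that it offers.
- The arm moves only by the tool move_arm, never from a script. Its argument "commands" is a list of rows, each an object of numbers: "hand": the closure in counts, from 0 (fully open) to 255 (shut); "dx", "dy", "dz": the shift along the tool's x, y, z in mm; "wx", "wy", "wz": the turn, a rotation vector about the tool's x, y, z in rad. A call has 1 to 8 rows; each row shifts and turns the commanded pose from where the row before left it, along the tool's axes as they then stand; what a row does not reach is not made up. A row lasts 1/12 s, in which the tool goes at most 41.7 mm and 7.16 degrees, less where a joint would pass 70% of its speed; a pose out of reach is approached as far as the arm can. A call with a gripper value outside its range is refused whole. The fingers move at their own pace and stop on an object; the grip force is fixed at half the most. Time passes only in rows, so rows that do not move let the fingers close. It gives the time, the measured TCP pose, the force and the opening at its end, in the units of the state.
- status.get_state(): the state, without advancing time (a new reading comes with each control period).
- viewer.capture(name): name is "side" or "top"; returns a dict with "pixels" (400x640x3 uint8, red, green, blue), "z_map" (400x640 float32, m along the optical axis (not along the pixel's ray), 0 where there is no reading), "fx", "fy", "cx", "cy" (pixels), "R" (3x3) and "t" (3): a world point X has camera coordinates R X + t. Camera axes: x right, y down, z forward; pixel columns grow to the right and rows downward; lengths in m; the calibration is good to about 2 mm. A picture is of the moment at which its call begins.
- workorder.finish_job(): hands the job in, once; it reports no verdict.
The state is a dict: "clock": time; "joints": joint angles; "qd": joint speeds; "effort": joint torques, N m; "tool_pos": TCP position; "tcp_rot": TCP orientation; "force": force on the tool from outside, world axes, zero at the start; "ft_torque": the same for the moment, N m; "finger_gap": finger opening in m.
Only numpy, scipy, OpenCV 4.12 (cv2) and the standard library are available. Lean on these libraries where they do the work, as an engineer would, in place of code of your own. Each camera call takes 0.05 s, during which the arm holds its last target. There are 200 camera calls.

## Working session

There is one attempt and no reset: what is moved stays moved. The work goes in short steps, Python scripts to look and compute and a tool call to move; the robot and the scene stay as the last step left them, time stands still between calls to the robot, and variables do not carry over. Pictures are saved under pics/ and viewed, about 8 in all and at most 12, crops included, and the job is handed in when it is done.

Besides the shell and the picture viewer there is one more tool, called after "Request:" as name(argument=value, ...) on one line, values as JSON. move_arm: Moves the arm, as the interface text tells. Its arguments: {"type":"object","properties":{"commands":{"type":"array"}},"required":["commands"]}

```bash
mkdir -p pics; cat > h.py <<'E'
import numpy as np, cv2
from rig import status, viewer, workorder, robot
def cap(n,f=None):
    c=viewer.capture(n)
    np.savez(f'/tmp/{n}.npz',**c)
    if f: cv2.imwrite(f'pics/{f}.png',c['pixels'][:,:,::-1])
    return c
def world(c):
    z=c['z_map']; v,u=np.mgrid[:z.shape[0],:z.shape[1]]
    P=np.stack([(u-c['cx'])/c['fx']*z,(v-c['cy'])/c['fy']*z,z],-1)
    return (P-c['t'])@c['R']
E
python3 - <<'E'
from h import *
print(status.get_state(), robot.tip_extent)
for n in('side','top'):
    c=cap(n,n+'0'); print(n,c['fx'],c['R'],c['t'], -c['R'].T@c['t'])
E
```

```text
{'clock': 0.0, 'joints': array([-1.20852374e+00,  3.07618068e-01,  1.50768522e+00, -5.78948588e-08,
        1.32843136e+00, -7.34903613e-02]), 'qd': array([ 0.00054451, -0.00010051, -0.00105397,  0.00028859,  0.00135293,
        0.00043638]), 'effort': array([-7.59749346e-04, -4.57553887e+01, -2.51912463e+01, -5.72286376e-05,
        1.33412378e-02,  1.33258204e-06]), 'tool_pos': array([ 0.2424541 , -0.52064682,  0.25235074]), 'tcp_rot': array([-2.64803068,  1.68804156,  0.00269569]), 'force': array([-0.77405137,  0.92514143, -0.68122943]), 'ft_torque': array([ 0.00089321, -0.03554297,  0.01222816]), 'finger_gap': 0.08550565560550884} 0.022
side 385.443127385115 [[-0.95825892 -0.28541751 -0.01663409]
 [-0.12950109  0.48518475 -0.86476889]
 [ 0.25489079 -0.82651836 -0.50189449]] [0.5176573  0.12638005 0.94080854] [0.27261265 0.86402631 0.59008692]
top 506.0612068225116 [[ 0.01009898 -0.99981202 -0.0165507 ]
 [-0.99008786 -0.00767926 -0.14023928]
 [ 0.14008582  0.01780292 -0.9899793 ]] [0.02707517 0.54293246 1.62970619] [0.30897868 0.00222587 1.68996396]
```

View pics/top0.png

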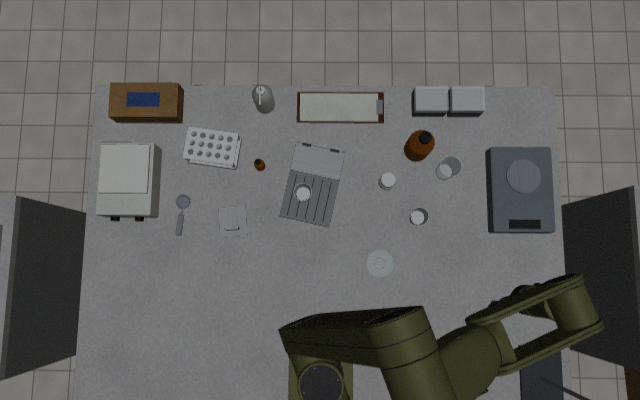

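View pics/side0.png

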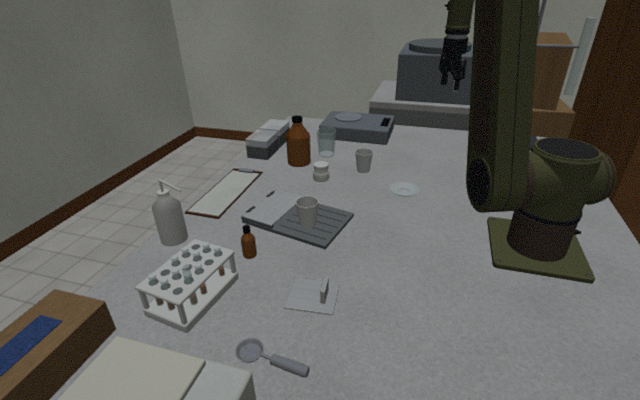

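```bash
python3 - <<'E'
from h import *
c=dict(np.load('/tmp/top.npz')); W=world(c)
im=c['pixels'][:,:,::-1]
a=cv2.resize(im[135:235,205:345],None,fx=5.7,fy=5.7,interpolation=cv2.INTER_CUBIC)
cv2.imwrite('pics/crop.png',a)
for n,(u,v) in dict(a=(304,192),b=(418,217),jar=(388,181),beak=(448,168),drop=(260,164),reag=(420,145),dish=(380,264)).items():
    r=22 if n in('reag','dish','beak') else 13
    P=W[v-r:v+r,u-r:u+r].reshape(-1,3); zt=np.percentile(P[:,2],99); 
    top=P[(P[:,2]>zt-.012)]
    xy=top[:,:2].astype(np.float32); (cx,cy),rr=cv2.minEnclosingCircle(xy)
    print(n,round(zt,4),len(top),round(cx,4),round(cy,4),'r',round(rr,4))
# tray: top band incl flap
def rect(u0,u1,v0,v1,lo,hi):
    P=W[v0:v1,u0:u1].reshape(-1,3); P=P[(P[:,2]>lo)&(P[:,2]<hi)]
    r=cv2.minAreaRect((P[:,:2]*1000).astype(np.float32)); print(len(P),P[:,2].mean(),r, cv2.boxPoints(r).round(1).tolist())
rect(272,352,138,232,.008,.035)
rect(285,352,138,185,.0185,.035)
rect(212,252,198,242,.0025,.012)
rect(212,252,198,242,.025,.06)
E
```

```text
a 0.0859 49 0.5613 0.0646 r 0.0295
b 0.0745 52 0.4046 -0.1679 r 0.1953
jar 0.0633 143 0.4676 -0.1131 r 0.1962
beak 0.126 39 0.5069 -0.1708 r 0.263
drop 0.0872 27 0.4873 0.1089 r 0.2079
reag 0.1745 126 0.5201 -0.1646 r 0.2692
dish 0.0208 372 0.3405 -0.1271 r 0.1332
3318 0.017884223202941144 ((598.3766479492188, 36.557861328125), (318.49383544921875, 266.2471008300781), 0.029197804629802704) [[439.1000061035156, 169.60000610351562], [439.20001220703125, -96.5999984741211], [757.7000122070312, -96.5], [757.5999755859375, 169.8000030517578]]
1324 0.024662743502115947 ((655.6795043945312, 21.49536895751953), (169.90269470214844, 142.65704345703125), 78.2386703491211) [[568.5, -47.099998474121094], [708.2000122070312, -76.19999694824219], [742.7999877929688, 90.0999984741211], [603.2000122070312, 119.19999694824219]]
762 0.005637469639141719 ((477.32232666015625, 303.8412170410156), (146.54652404785156, 132.0474853515625), 1.736513614654541) [[402.1000061035156, 367.6000061035156], [406.1000061035156, 235.60000610351562], [552.5999755859375, 240.10000610351562], [548.5999755859375, 372.1000061035156]]
46 0.03796101255182033 ((445.78338623046875, 296.89031982421875), (10.341597557067871, 41.44020080566406), 4.648885250091553) [[439.0, 317.1000061035156], [442.29998779296875, 275.79998779296875], [452.6000061035156, 276.70001220703125], [449.29998779296875, 318.0]]
```

View pics/crop.png

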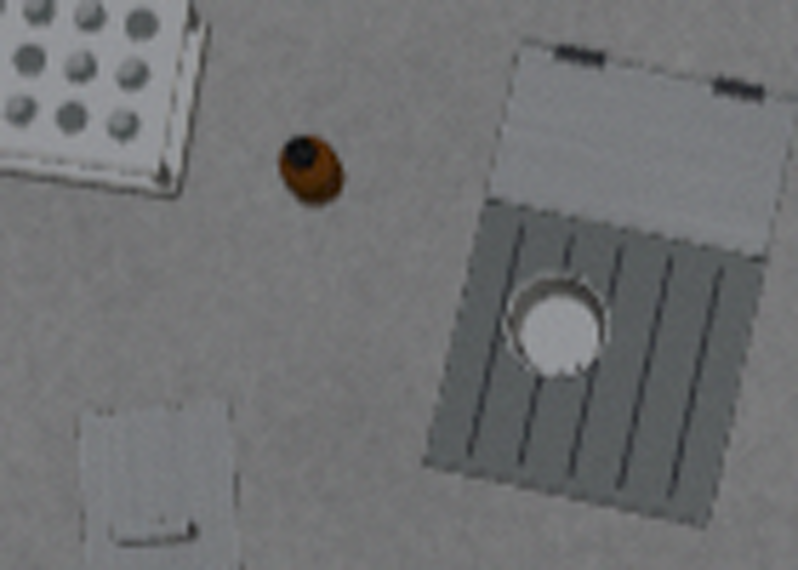

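```bash
cat >> h.py <<'E'
def ray(c,u,v,z):
    d=c['R'].T@np.array([(u-c['cx'])/c['fx'],(v-c['cy'])/c['fy'],1]); o=-c['R'].T@c['t']
    return o+d*(z-o[2])/d[2]
def blob(c,W,u,v,r,lo,hi):
    P=W[v-r:v+r,u-r:u+r].reshape(-1,3); ok=(c['z_map'][v-r:v+r,u-r:u+r]>0).ravel()
    return P[ok&(P[:,2]>lo)&(P[:,2]<hi)]
E
python3 - <<'E'
from h import *
c=dict(np.load('/tmp/top.npz')); W=world(c)
k=lambda x,y,z:ray(c,205+(x+.5)/5.7-.5,135+(y+.5)/5.7-.5,z)
for n,p in dict(fl=(488,203,.024),fr=(765,258,.024),hl=(520,42,.024),hr=(800,100,.024),nl=(425,463,.012),nr=(707,525,.012),pl0=(83,411,.004),pl1=(230,404,.004),barL=(113,541,.038),barR=(196,533,.038)).items(): print(n,k(*p)[:2].round(4))
for n,(u,v,r,lo,hi) in dict(a=(304,192,13,.078,.09),b=(418,217,14,.064,.08),jar=(388,181,13,.05,.07),beak=(448,168,20,.085,.1),drop=(260,164,10,.06,.1),reag=(420,145,20,.16,.18),dish=(380,264,24,.01,.03),rack=(212,147,35,.06,.1)).items():
    P=blob(c,W,u,v,r,lo,hi); (x,y),q=cv2.minEnclosingCircle(P[:,:2].astype(np.float32)); print(n,len(P),P[:,2].max().round(3),round(x,4),round(y,4),round(q,4))
P=blob(c,W,210,147,35,.06,.1);print(P.min(0),P.max(0))
for u,v,r,lo,hi in((233,220,20,.002,.012),(232,226,14,.025,.06)):
    P=blob(c,W,u,v,r,lo,hi); R=cv2.minAreaRect((P[:,:2]*1000).astype(np.float32)); print(len(P),R,P[:,2].mean())
E
```

```text
fl [0.6423 0.1081]
fr [ 0.6105 -0.0549]
hl [0.7396 0.0907]
hr [ 0.7054 -0.0753]
nl [0.4894 0.1433]
nr [ 0.4545 -0.022 ]
pl0 [0.5195 0.3469]
pl1 [0.5243 0.2599]
barL [0.44   0.3199]
barR [0.4451 0.2722]
a 36 0.089 0.5613 0.0646 0.0295
b 42 0.076 0.4866 -0.3105 0.0303
jar 156 0.064 0.6068 -0.2131 0.0248
beak 106 0.1 0.6619 -0.3944 0.0583
drop 46 0.094 0.6572 0.2094 0.013
reag 117 0.179 0.72 -0.3163 0.0195
dish 300 0.026 0.3276 -0.2122 0.0759
rack 1621 0.1 0.7389 0.3914 0.1313
[0.64734291 0.27883698 0.06273125] [0.828963   0.49236191 0.09998308]
789 ((476.98828125, 300.7400817871094), (132.12625122070312, 133.69659423828125), 0.752276599407196) 0.005383504419163541
46 ((445.78338623046875, 296.89031982421875), (10.341597557067871, 41.44020080566406), 4.648885250091553) 0.03796101255182033
```

Request:
move_arm(commands=[{"hand": 0,"wz": -0.116},{"hand": 0,"wz": -0.116},{"hand": 0,"wz": -0.116},{"hand": 0,"wz": -0.116},{"hand": 0,"wz": -0.116},{"hand": 0,"wz": -0.116},{"hand": 0,"wz": -0.116},{"hand": 0,"wz": -0.116}])

```text
invalid input
```

Request:
move_arm(commands=[{"hand": 0,"dx": 12,"dy": -39},{"hand": 0,"dx": 12,"dy": -39},{"hand": 0,"dx": 12,"dy": -39},{"hand": 0,"dx": 12,"dy": -39},{"hand": 0,"dx": 12,"dy": -39},{"hand": 0,"dx": 12,"dy": -39},{"hand": 0,"dx": 12,"dy": -39},{"hand": 0,"dx": 12,"dy": -39}])

```text
invalid input
```

Request:
move_arm(commands=[{"hand": 0,"dx": 12,"dy": -39},{"hand": 0,"dx": 12,"dy": -39},{"hand": 0,"dx": 12,"dy": -39},{"hand": 0,"dx": 12,"dy": -39},{"hand": 0,"dx": 12,"dy": -39},{"hand": 0,"dx": 12,"dy": -39},{"hand": 0,"dx": 12,"dy": -30},{"hand": 0}])

```text
invalid input
```

Request:
move_arm(commands=[{"hand": 0,"dx": 0,"dy": 0,"dz": 0,"wx": 0,"wy": 0,"wz": -0.116},{"hand": 0,"dx": 0,"dy": 0,"dz": 0,"wx": 0,"wy": 0,"wz": -0.116},{"hand": 0,"dx": 0,"dy": 0,"dz": 0,"wx": 0,"wy": 0,"wz": -0.116},{"hand": 0,"dx": 0,"dy": 0,"dz": 0,"wx": 0,"wy": 0,"wz": -0.116},{"hand": 0,"dx": 0,"dy": 0,"dz": 0,"wx": 0,"wy": 0,"wz": -0.116},{"hand": 0,"dx": 0,"dy": 0,"dz": 0,"wx": 0,"wy": 0,"wz": -0.116},{"hand": 0,"dx": 0,"dy": 0,"dz": 0,"wx": 0,"wy": 0,"wz": -0.116},{"hand": 0,"dx": 0,"dy": 0,"dz": 0,"wx": 0,"wy": 0,"wz": -0.116}])

```text
clock: 0.77
tool_pos: [0.2426, -0.5209, 0.2527]
tcp_rot: [-3.125, 0.315, 0.001]
force: [0.2, 0.4, -0.1]
finger_gap: 0.0853
```

Request:
move_arm(commands=[{"hand": 0,"dx": 12,"dy": -39,"dz": 0,"wx": 0,"wy": 0,"wz": 0},{"hand": 0,"dx": 12,"dy": -39,"dz": 0,"wx": 0,"wy": 0,"wz": 0},{"hand": 0,"dx": 12,"dy": -39,"dz": 0,"wx": 0,"wy": 0,"wz": 0},{"hand": 0,"dx": 12,"dy": -39,"dz": 0,"wx": 0,"wy": 0,"wz": 0},{"hand": 0,"dx": 12,"dy": -39,"dz": 0,"wx": 0,"wy": 0,"wz": 0},{"hand": 0,"dx": 12,"dy": -39,"dz": 0,"wx": 0,"wy": 0,"wz": 0},{"hand": 0,"dx": 12,"dy": -39,"dz": 0,"wx": 0,"wy": 0,"wz": 0},{"hand": 0,"dx": 12,"dy": -39,"dz": 0,"wx": 0,"wy": 0,"wz": 0}])

```text
clock: 1.43
tool_pos: [0.401, -0.2337, 0.2531]
tcp_rot: [-3.124, 0.325, 0.001]
force: [1.0, -0.3, -0.3]
finger_gap: 0.0855
```

Request:
move_arm(commands=[{"hand": 0,"dx": 12,"dy": -39,"dz": 0,"wx": 0,"wy": 0,"wz": 0},{"hand": 0,"dx": 12,"dy": -39,"dz": 0,"wx": 0,"wy": 0,"wz": 0},{"hand": 0,"dx": 12,"dy": -39,"dz": 0,"wx": 0,"wy": 0,"wz": 0},{"hand": 0,"dx": 12,"dy": -39,"dz": 0,"wx": 0,"wy": 0,"wz": 0},{"hand": 0,"dx": 12,"dy": -39,"dz": 0,"wx": 0,"wy": 0,"wz": 0},{"hand": 0,"dx": 12,"dy": -39,"dz": 0,"wx": 0,"wy": 0,"wz": 0},{"hand": 0,"dx": 12,"dy": -39,"dz": 10,"wx": 0,"wy": 0,"wz": 0},{"hand": 0,"dx": 0,"dy": 0,"dz": 20,"wx": 0,"wy": 0,"wz": 0}])

```text
clock: 2.1
tool_pos: [0.5445, 0.0201, 0.2252]
tcp_rot: [-3.121, 0.316, -0.014]
force: [0.6, 0.1, 0.0]
finger_gap: 0.0852
```

Request:
move_arm(commands=[{"hand": 0,"dx": 4,"dy": -24,"dz": 20,"wx": 0,"wy": 0,"wz": 0},{"hand": 0,"dx": 4,"dy": -23,"dz": 20,"wx": 0,"wy": 0,"wz": 0},{"hand": 0,"dx": 0,"dy": 0,"dz": 20,"wx": 0,"wy": 0,"wz": 0},{"hand": 0,"dx": 0,"dy": 0,"dz": 20,"wx": 0,"wy": 0,"wz": 0},{"hand": 0,"dx": 0,"dy": 0,"dz": 0,"wx": 0,"wy": 0,"wz": 0},{"hand": 0,"dx": 0,"dy": 0,"dz": 0,"wx": 0,"wy": 0,"wz": 0}])

```text
clock: 2.6
tool_pos: [0.5552, 0.0584, 0.1421]
tcp_rot: [3.124, -0.324, -0.006]
force: [0.7, -0.1, 0.3]
finger_gap: 0.0856
```

```bash
python3 - <<'E'
from h import *
c=cap('top');s=cap('side')
a=c['pixels'][140:240,250:360];b=s['pixels'][150:260,240:380]
a=cv2.resize(a,(440,400),interpolation=2);b=cv2.resize(b,(509,400),interpolation=2)[:,:360]
cv2.imwrite('pics/p4.png',np.hstack([a,b])[:,:,::-1])
print(status.get_state()['tool_pos'])
E
```

```text
[0.55702618 0.05808825 0.1442408 ]
```

View pics/p4.png

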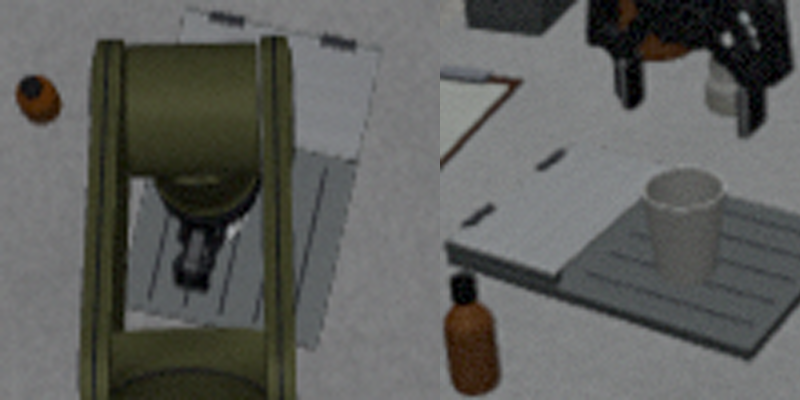

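Request:
move_arm(commands=[{"hand": 0,"dx": 4,"dy": -7,"dz": 0,"wx": 0,"wy": 0,"wz": 0},{"hand": 0,"dx": 0,"dy": 0,"dz": 15,"wx": 0,"wy": 0,"wz": 0},{"hand": 0,"dx": 0,"dy": 0,"dz": 15,"wx": 0,"wy": 0,"wz": 0},{"hand": 0,"dx": 0,"dy": 0,"dz": 15,"wx": 0,"wy": 0,"wz": 0},{"hand": 0,"dx": 0,"dy": 0,"dz": 15,"wx": 0,"wy": 0,"wz": 0},{"hand": 0,"dx": 0,"dy": 0,"dz": 0,"wx": 0,"wy": 0,"wz": 0},{"hand": 0,"dx": 0,"dy": 0,"dz": 0,"wx": 0,"wy": 0,"wz": 0}])

```text
clock: 3.28
tool_pos: [0.5623, 0.0644, 0.0839]
tcp_rot: [-3.125, 0.325, -0.0]
force: [0.5, -0.0, -0.1]
finger_gap: 0.0851
```

```bash
python3 - <<'E'
from h import *
for i in range(5):
    s=cap('side'); st=status.get_state(); print(st['clock'],st['tool_pos'],st['tcp_rot'],st['force'])
b=s['pixels'][140:240,260:360]
cv2.imwrite('pics/p5.png',cv2.resize(b,(500,500),interpolation=2)[:,:,::-1])
E
```

```text
3.3333 [0.56284609 0.06440906 0.08451977] [-3.12437640e+00  3.24960155e-01 -2.90510589e-03] [-0.47670337 -0.40993093  0.45712221]
3.3833 [0.56309964 0.06439967 0.08481206] [-3.12428485  0.32490794 -0.00419761] [-0.69434094 -0.60843961  0.59734954]
3.4333 [0.56311942 0.06440103 0.08489439] [-3.12427038  0.32482395 -0.00462052] [ 0.27668221  0.18298952 -0.40675502]
3.4833 [0.5629955  0.06439016 0.08481515] [-3.12430057  0.32471547 -0.00446265] [ 0.56290375  1.25943597 -0.61951605]
3.5333 [0.56278041 0.0643835  0.0846815 ] [-3.12436955  0.32457998 -0.00396519] [ 0.03064063 -0.03185639 -0.16126657]
```

View pics/p5.png

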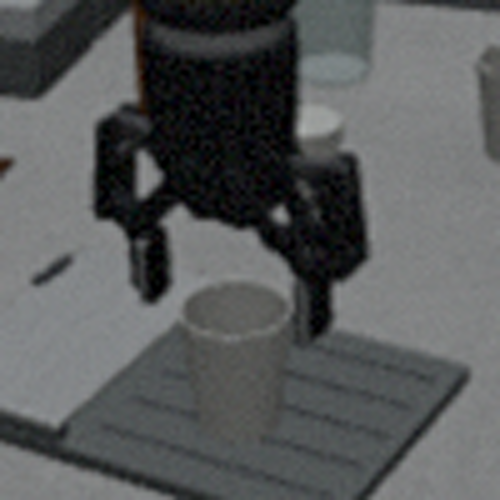

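Request:
move_arm(commands=[{"hand": 0,"dx": 0,"dy": 0,"dz": 3,"wx": 0,"wy": 0,"wz": 0},{"hand": 255,"dx": 0,"dy": 0,"dz": 0,"wx": 0,"wy": 0,"wz": 0},{"hand": 255,"dx": 0,"dy": 0,"dz": 0,"wx": 0,"wy": 0,"wz": 0},{"hand": 255,"dx": 0,"dy": 0,"dz": 0,"wx": 0,"wy": 0,"wz": 0},{"hand": 255,"dx": 0,"dy": 0,"dz": 0,"wx": 0,"wy": 0,"wz": 0},{"hand": 255,"dx": 0,"dy": 0,"dz": 0,"wx": 0,"wy": 0,"wz": 0},{"hand": 255,"dx": 0,"dy": 0,"dz": 0,"wx": 0,"wy": 0,"wz": 0}])

```text
clock: 4.12
tool_pos: [0.5619, 0.0644, 0.081]
tcp_rot: [-3.125, 0.325, -0.001]
force: [-1.0, 0.4, 4.8]
finger_gap: 0.0559
```

Request:
move_arm(commands=[{"hand": 255,"dx": 0,"dy": 0,"dz": -5,"wx": 0,"wy": 0,"wz": 0},{"hand": 255,"dx": 0,"dy": 0,"dz": -15,"wx": 0,"wy": 0,"wz": 0},{"hand": 255,"dx": 0,"dy": 0,"dz": -25,"wx": 0,"wy": 0,"wz": 0},{"hand": 255,"dx": 0,"dy": 0,"dz": -30,"wx": 0,"wy": 0,"wz": 0},{"hand": 255,"dx": 0,"dy": 0,"dz": -25,"wx": 0,"wy": 0,"wz": 0},{"hand": 255,"dx": 0,"dy": 0,"dz": -10,"wx": 0,"wy": 0,"wz": 0},{"hand": 255,"dx": 0,"dy": 0,"dz": 0,"wx": 0,"wy": 0,"wz": 0},{"hand": 255,"dx": 0,"dy": 0,"dz": 0,"wx": 0,"wy": 0,"wz": 0}])

```text
clock: 4.78
tool_pos: [0.5615, 0.0643, 0.1901]
tcp_rot: [-3.125, 0.324, -0.0]
force: [0.2, -0.2, -0.9]
finger_gap: 0.0565
```

Request:
move_arm(commands=[{"hand": 255,"dx": 0,"dy": 20,"dz": 0,"wx": 0,"wy": 0,"wz": 0},{"hand": 255,"dx": 0,"dy": 35,"dz": 0,"wx": 0,"wy": 0,"wz": 0},{"hand": 255,"dx": 0,"dy": 35,"dz": 0,"wx": 0,"wy": 0,"wz": 0},{"hand": 255,"dx": 0,"dy": 35,"dz": 0,"wx": 0,"wy": 0,"wz": 0},{"hand": 255,"dx": 0,"dy": 35,"dz": 0,"wx": 0,"wy": 0,"wz": 0},{"hand": 255,"dx": 0,"dy": 35,"dz": 0,"wx": 0,"wy": 0,"wz": 0},{"hand": 255,"dx": 0,"dy": 35,"dz": 0,"wx": 0,"wy": 0,"wz": 0},{"hand": 255,"dx": 0,"dy": 35,"dz": 0,"wx": 0,"wy": 0,"wz": 0}])

```text
clock: 5.45
tool_pos: [0.5052, -0.1958, 0.1878]
tcp_rot: [-3.123, 0.324, 0.007]
force: [0.2, 0.7, -0.9]
finger_gap: 0.0561
```

Request:
move_arm(commands=[{"hand": 255,"dx": 1,"dy": 35,"dz": 0,"wx": 0,"wy": 0,"wz": 0},{"hand": 255,"dx": 1,"dy": 35,"dz": 0,"wx": 0,"wy": 0,"wz": 0},{"hand": 255,"dx": 1,"dy": 30,"dz": 0,"wx": 0,"wy": 0,"wz": 0},{"hand": 255,"dx": 1,"dy": 17,"dz": 0,"wx": 0,"wy": 0,"wz": 0},{"hand": 255,"dx": 0,"dy": 0,"dz": 0,"wx": 0,"wy": 0,"wz": 0},{"hand": 255,"dx": 0,"dy": 0,"dz": 0,"wx": 0,"wy": 0,"wz": 0},{"hand": 255,"dx": 0,"dy": 0,"dz": 0,"wx": 0,"wy": 0,"wz": 0},{"hand": 255,"dx": 0,"dy": 0,"dz": 0,"wx": 0,"wy": 0,"wz": 0}])

```text
clock: 6.12
tool_pos: [0.4867, -0.3087, 0.1892]
tcp_rot: [-3.123, 0.323, 0.003]
force: [-0.5, -0.2, -0.5]
finger_gap: 0.0562
```

```bash
python3 - <<'E'
from h import *
s=cap('side'); print(status.get_state()['tool_pos'])
b=s['pixels'][90:190,310:420]
cv2.imwrite('pics/p6.png',cv2.resize(b,(660,600),interpolation=2)[:,:,::-1])
E
```

```text
[ 0.48698179 -0.30870967  0.18965544]
```

View pics/p6.png

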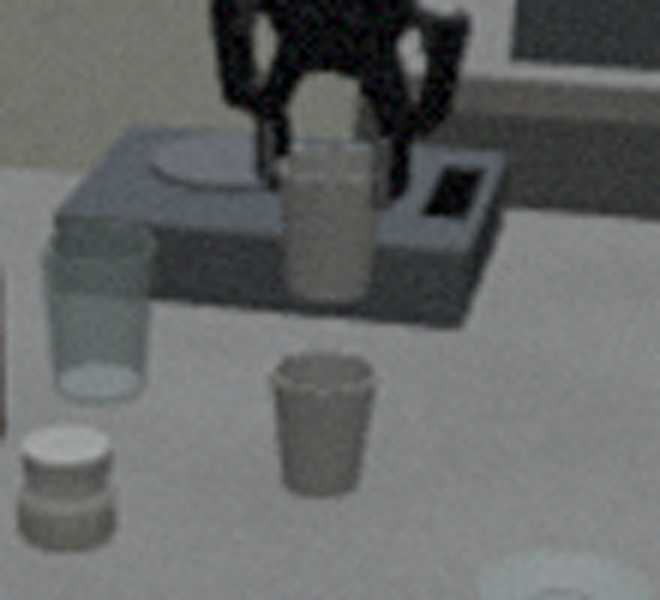

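```bash
python3 - <<'E'
from h import *
s=dict(np.load('/tmp/side.npz'));t=dict(np.load('/tmp/top.npz'))
def pj(c,X):
    p=c['R']@np.array(X)+c['t']; return (c['fx']*p[0]/p[2]+c['cx'],c['fy']*p[1]/p[2]+c['cy'])
x,y=pj(s,(.4866,-.3105,.07)); print('rim pred crop',(x-310+.5)*6,(y-90+.5)*6)
x,y=pj(s,(.487,-.3087,.1195)); print('foot pred',(x-310+.5)*6,(y-90+.5)*6)
print('from side px rim',ray(s,310+324.5/6-.5,90+370/6-.5,.07))
x,y=pj(s,(.4866,-.3105,0)); print('foot b pred',(x-310+.5)*6,(y-90+.5)*6)
W=world(s); z=s['z_map']
for n,(r0,r1) in dict(held=(120,140),low=(151,172)).items():
    P=W[r0:r1,356:373].reshape(-1,3);P=P[(z[r0:r1,356:373]>0).ravel()&(np.hypot(P[:,0]-.487,P[:,1]+.31)<.05)]
    for a in ((.02,.045),(.045,.07),(.12,.14),(.14,.17)):
        Q=P[(P[:,2]>a[0])&(P[:,2]<a[1])]
        if len(Q)>5: print(n,a,len(Q),np.median(Q,0).round(4))
E
```

```text
rim pred crop 325.6770308839448 372.0562811363592
foot pred 327.7148226297145 289.47097073389415
from side px rim [ 0.48778919 -0.31313136  0.07      ]
foot b pred 321.07918463776673 485.05965557241876
held (0.12, 0.14) 72 [ 0.4835 -0.2906  0.1309]
held (0.14, 0.17) 129 [ 0.4832 -0.2878  0.1559]
low (0.02, 0.045) 93 [ 0.4832 -0.2913  0.0332]
low (0.045, 0.07) 160 [ 0.4842 -0.2957  0.058 ]
```

Request:
move_arm(commands=[{"hand": 255,"dx": 0.5,"dy": 3,"dz": 10,"wx": 0,"wy": 0,"wz": 0},{"hand": 255,"dx": 0,"dy": 0,"dz": 15,"wx": 0,"wy": 0,"wz": 0},{"hand": 255,"dx": 0,"dy": 0,"dz": 15,"wx": 0,"wy": 0,"wz": 0},{"hand": 255,"dx": 0,"dy": 0,"dz": 10,"wx": 0,"wy": 0,"wz": 0},{"hand": 255,"dx": 0,"dy": 0,"dz": 8,"wx": 0,"wy": 0,"wz": 0},{"hand": 255,"dx": 0,"dy": 0,"dz": 6,"wx": 0,"wy": 0,"wz": 0},{"hand": 255,"dx": 0,"dy": 0,"dz": 6,"wx": 0,"wy": 0,"wz": 0},{"hand": 255,"dx": 0,"dy": 0,"dz": 0,"wx": 0,"wy": 0,"wz": 0}])

```text
clock: 6.83
tool_pos: [0.4867, -0.313, 0.1193]
tcp_rot: [-3.124, 0.324, 0.002]
force: [-0.1, -0.8, -1.5]
finger_gap: 0.0565
```

Request:
move_arm(commands=[{"hand": 255,"dx": 0,"dy": 0,"dz": 5,"wx": 0,"wy": 0,"wz": 0},{"hand": 255,"dx": 0,"dy": 0,"dz": 4,"wx": 0,"wy": 0,"wz": 0},{"hand": 255,"dx": 0,"dy": 0,"dz": 4,"wx": 0,"wy": 0,"wz": 0},{"hand": 255,"dx": 0,"dy": 0,"dz": 3,"wx": 0,"wy": 0,"wz": 0},{"hand": 255,"dx": 0,"dy": 0,"dz": 0,"wx": 0,"wy": 0,"wz": 0},{"hand": 255,"dx": 0,"dy": 0,"dz": 0,"wx": 0,"wy": 0,"wz": 0}])

```text
clock: 7.33
tool_pos: [0.487, -0.3133, 0.1042]
tcp_rot: [-3.124, 0.325, 0.0]
force: [0.2, 0.7, -1.0]
finger_gap: 0.0565
```

No side load. Down a little more.

Request:
move_arm(commands=[{"hand": 255,"dx": 0,"dy": 0,"dz": 2,"wx": 0,"wy": 0,"wz": 0},{"hand": 255,"dx": 0,"dy": 0,"dz": 1,"wx": 0,"wy": 0,"wz": 0},{"hand": 255,"dx": 0,"dy": 0,"dz": 0,"wx": 0,"wy": 0,"wz": 0},{"hand": 255,"dx": 0,"dy": 0,"dz": 0,"wx": 0,"wy": 0,"wz": 0}])

```text
clock: 7.67
tool_pos: [0.487, -0.3133, 0.1014]
tcp_rot: [-3.125, 0.325, 0.0]
force: [0.6, 0.4, -0.9]
finger_gap: 0.0563
```

```bash
python3 - <<'E'
from h import *
s=cap('side'); print(status.get_state()['tool_pos'],status.get_state()['force'])
b=s['pixels'][100:190,315:415]
cv2.imwrite('pics/p7.png',cv2.resize(b,(600,540),interpolation=2)[:,:,::-1])
E
```

```text
[ 0.48705566 -0.31336064  0.1014205 ] [ 1.34456627 -0.13090903 -1.37967151]
```

View pics/p7.png

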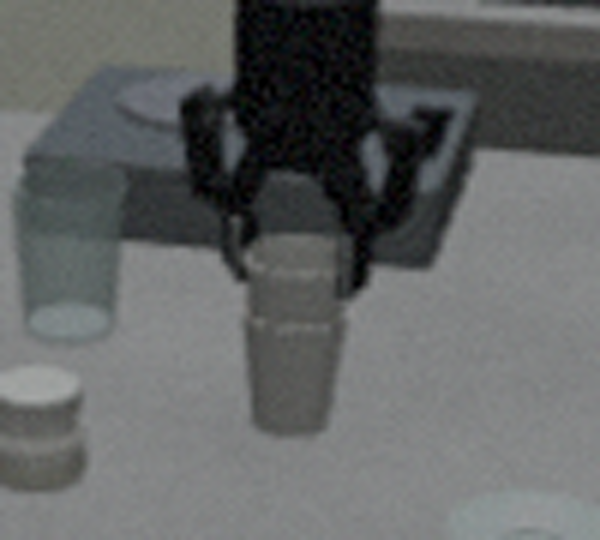

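Picture 7: the held pot sits well inside the lower one (lower rim at about (295,322), fingertips at (240,275)), nearly fully down. I'll lower it a little more and release.

Request:
move_arm(commands=[{"hand": 255,"dx": 0,"dy": 0,"dz": 2,"wx": 0,"wy": 0,"wz": 0},{"hand": 255,"dx": 0,"dy": 0,"dz": 0,"wx": 0,"wy": 0,"wz": 0},{"hand": 0,"dx": 0,"dy": 0,"dz": 0,"wx": 0,"wy": 0,"wz": 0},{"hand": 0,"dx": 0,"dy": 0,"dz": 0,"wx": 0,"wy": 0,"wz": 0},{"hand": 0,"dx": 0,"dy": 0,"dz": 0,"wx": 0,"wy": 0,"wz": 0},{"hand": 0,"dx": 0,"dy": 0,"dz": 0,"wx": 0,"wy": 0,"wz": 0},{"hand": 0,"dx": 0,"dy": 0,"dz": 0,"wx": 0,"wy": 0,"wz": 0},{"hand": 0,"dx": 0,"dy": 0,"dz": -5,"wx": 0,"wy": 0,"wz": 0}])

```text
clock: 8.38
tool_pos: [0.4865, -0.313, 0.1037]
tcp_rot: [-3.124, 0.325, 0.003]
force: [-0.4, -0.4, -0.6]
finger_gap: 0.0857
```

Request:
move_arm(commands=[{"hand": 0,"dx": 0,"dy": 0,"dz": -15,"wx": 0,"wy": 0,"wz": 0},{"hand": 0,"dx": 0,"dy": 0,"dz": -25,"wx": 0,"wy": 0,"wz": 0},{"hand": 0,"dx": 0,"dy": 0,"dz": -30,"wx": 0,"wy": 0,"wz": 0},{"hand": 0,"dx": 0,"dy": 0,"dz": -30,"wx": 0,"wy": 0,"wz": 0},{"hand": 0,"dx": 0,"dy": 0,"dz": -10,"wx": 0,"wy": 0,"wz": 0},{"hand": 0,"dx": 0,"dy": 0,"dz": 0,"wx": 0,"wy": 0,"wz": 0}])

```text
clock: 8.88
tool_pos: [0.4889, -0.3147, 0.2182]
tcp_rot: [3.121, -0.324, 0.01]
force: [-0.7, 0.8, -0.4]
finger_gap: 0.0856
```

```bash
python3 - <<'E'
from h import *
s=cap('side'); st=status.get_state(); print(st['tool_pos'],st['tcp_rot'])
b=s['pixels'][110:190,315:415]
cv2.imwrite('pics/p8.png',cv2.resize(b,(500,400),interpolation=2)[:,:,::-1])
E
```

```text
[ 0.48769971 -0.31385546  0.21584285] [ 3.12295944 -0.3243946   0.0047734 ]
```

View pics/p8.png

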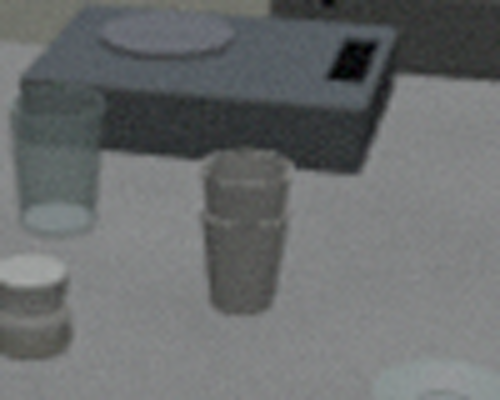

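Picture 8: the nested pair stands upright (lower rim at (245,220), upper rim at (245,165)), fully down. On to the plate.

Request:
move_arm(commands=[{"hand": 0,"dx": -10,"dy": -37,"dz": 0,"wx": 0,"wy": 0,"wz": 0},{"hand": 0,"dx": -10,"dy": -37,"dz": 0,"wx": 0,"wy": 0,"wz": 0},{"hand": 0,"dx": -10,"dy": -37,"dz": 0,"wx": 0,"wy": 0,"wz": 0},{"hand": 0,"dx": -10,"dy": -37,"dz": 0,"wx": 0,"wy": 0,"wz": 0},{"hand": 0,"dx": -10,"dy": -37,"dz": 0,"wx": 0,"wy": 0,"wz": 0},{"hand": 0,"dx": -10,"dy": -37,"dz": 0,"wx": 0,"wy": 0,"wz": 0},{"hand": 0,"dx": -10,"dy": -37,"dz": 0,"wx": 0,"wy": 0,"wz": 0},{"hand": 0,"dx": -10,"dy": -37,"dz": 0,"wx": 0,"wy": 0,"wz": 0}])

```text
clock: 9.6
tool_pos: [0.4675, -0.0054, 0.2123]
tcp_rot: [-3.125, 0.325, 0.007]
force: [1.4, 1.3, 0.0]
finger_gap: 0.0852
```

Request:
move_arm(commands=[{"hand": 0,"dx": -10,"dy": -37,"dz": 0,"wx": 0,"wy": 0,"wz": 0},{"hand": 0,"dx": -10,"dy": -37,"dz": 0,"wx": 0,"wy": 0,"wz": 0},{"hand": 0,"dx": -10,"dy": -37,"dz": 0,"wx": 0,"wy": 0,"wz": 0},{"hand": 0,"dx": -10,"dy": -37,"dz": 0,"wx": 0,"wy": 0,"wz": 0},{"hand": 0,"dx": -10,"dy": -37,"dz": 0,"wx": 0,"wy": 0,"wz": 0},{"hand": 0,"dx": -10,"dy": -37,"dz": 0,"wx": 0,"wy": 0,"wz": 0},{"hand": 0,"dx": -10,"dy": -37,"dz": 0,"wx": 0,"wy": 0,"wz": 0},{"hand": 0,"dx": -6,"dy": -20,"dz": 0,"wx": 0,"wy": 0,"wz": 0}])

```text
clock: 10.27
tool_pos: [0.451, 0.2847, 0.2121]
tcp_rot: [3.125, -0.321, -0.005]
force: [1.5, -0.8, -0.4]
finger_gap: 0.0852
```

Request:
move_arm(commands=[{"hand": 0,"dx": 0,"dy": 0,"dz": 0,"wx": 0,"wy": 0,"wz": -0.092},{"hand": 0,"dx": 0,"dy": 0,"dz": 0,"wx": 0,"wy": 0,"wz": -0.092},{"hand": 0,"dx": 0,"dy": 0,"dz": 0,"wx": 0,"wy": 0,"wz": -0.092},{"hand": 0,"dx": 0,"dy": 0,"dz": 30,"wx": 0,"wy": 0,"wz": 0},{"hand": 0,"dx": 0,"dy": 0,"dz": 30,"wx": 0,"wy": 0,"wz": 0},{"hand": 0,"dx": 0,"dy": 0,"dz": 30,"wx": 0,"wy": 0,"wz": 0},{"hand": 0,"dx": 0,"dy": 0,"dz": 0,"wx": 0,"wy": 0,"wz": 0},{"hand": 0,"dx": 0,"dy": 0,"dz": 0,"wx": 0,"wy": 0,"wz": 0}])

```text
clock: 10.93
tool_pos: [0.45, 0.2801, 0.1216]
tcp_rot: [3.136, 0.108, -0.011]
force: [0.5, -0.0, 0.9]
finger_gap: 0.0854
```

Request:
move_arm(commands=[{"hand": 0,"dx": -3,"dy": -18,"dz": 20,"wx": 0,"wy": 0,"wz": 0},{"hand": 0,"dx": 0,"dy": 0,"dz": 20,"wx": 0,"wy": 0,"wz": 0},{"hand": 0,"dx": 0,"dy": 0,"dz": 5,"wx": 0,"wy": 0,"wz": 0},{"hand": 0,"dx": 0,"dy": 0,"dz": 0,"wx": 0,"wy": 0,"wz": 0},{"hand": 0,"dx": 0,"dy": 0,"dz": 0,"wx": 0,"wy": 0,"wz": 0}])

```text
clock: 11.35
tool_pos: [0.4488, 0.2992, 0.0804]
tcp_rot: [-3.139, -0.108, -0.001]
force: [0.3, -0.1, -0.7]
finger_gap: 0.0855
```

```bash
python3 - <<'E'
from h import *
s=cap('side'); st=status.get_state(); print(st['tool_pos'],st['tcp_rot'])
b=s['pixels'][215:325,270:390]
cv2.imwrite('pics/p9.png',cv2.resize(b,(600,550),interpolation=2)[:,:,::-1])
E
```

```text
[0.44919596 0.29936046 0.08073507] [-3.13891466e+00 -1.07956917e-01 -2.84366942e-03]
```

View pics/p9.png

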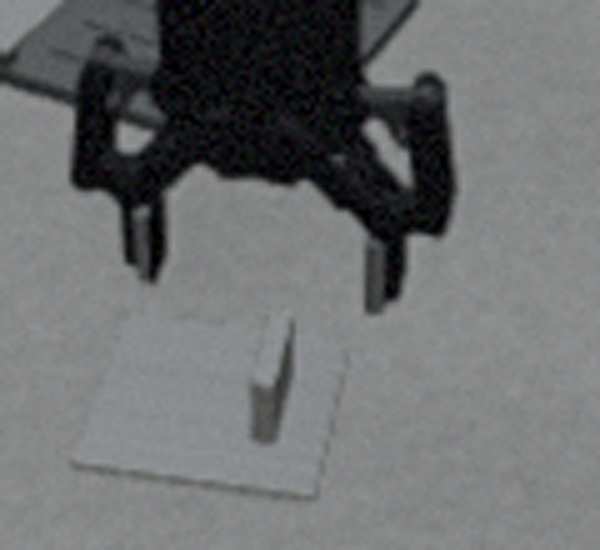

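```bash
python3 - <<'E'
from h import *
c=dict(np.load('/tmp/side.npz'))
k=lambda x,y,z:ray(c,270+x/5-.5,215+y/5-.5,z)
for n,p in dict(bar=(271,350,.038),barnear=(262,382,.038),barfar=(283,317,.038),LL=(73,463,.0),RL=(315,496,0),RR=(350,350,.002),LR=(130,310,.004)).items(): print(n,k(*p)[:2].round(4))
E
```

```text
bar [0.4469 0.3001]
barnear [0.4452 0.3186]
barfar [0.4476 0.2799]
LL [0.5182 0.3461]
RL [0.4185 0.3363]
RR [0.4252 0.2541]
LR [0.5254 0.2578]
```

Request:
move_arm(commands=[{"hand": 0,"dx": -2.5,"dy": 0,"dz": 15,"wx": 0,"wy": 0,"wz": 0},{"hand": 0,"dx": 0,"dy": 0,"dz": 15,"wx": 0,"wy": 0,"wz": 0},{"hand": 0,"dx": 0,"dy": 0,"dz": 12,"wx": 0,"wy": 0,"wz": 0},{"hand": 0,"dx": 0,"dy": 0,"dz": 7,"wx": 0,"wy": 0,"wz": 0},{"hand": 0,"dx": 0,"dy": 0,"dz": 0,"wx": 0,"wy": 0,"wz": 0},{"hand": 0,"dx": 0,"dy": 0,"dz": 0,"wx": 0,"wy": 0,"wz": 0}])

```text
clock: 11.9
tool_pos: [0.4463, 0.2991, 0.0311]
tcp_rot: [-3.139, -0.108, -0.001]
force: [0.4, 0.6, -0.1]
finger_gap: 0.0857
```

Request:
move_arm(commands=[{"hand": 255,"dx": 0,"dy": 0,"dz": 0,"wx": 0,"wy": 0,"wz": 0},{"hand": 255,"dx": 0,"dy": 0,"dz": 0,"wx": 0,"wy": 0,"wz": 0},{"hand": 255,"dx": 0,"dy": 0,"dz": 0,"wx": 0,"wy": 0,"wz": 0},{"hand": 255,"dx": 0,"dy": 0,"dz": 0,"wx": 0,"wy": 0,"wz": 0},{"hand": 255,"dx": 0,"dy": 0,"dz": 0,"wx": 0,"wy": 0,"wz": 0},{"hand": 255,"dx": 0,"dy": 0,"dz": 0,"wx": 0,"wy": 0,"wz": 0},{"hand": 255,"dx": 0,"dy": 0,"dz": 0,"wx": 0,"wy": 0,"wz": 0},{"hand": 255,"dx": 0,"dy": 0,"dz": 0,"wx": 0,"wy": 0,"wz": 0}])

```text
clock: 12.57
tool_pos: [0.446, 0.2991, 0.0307]
tcp_rot: [-3.139, -0.108, -0.001]
force: [0.5, 0.0, 3.6]
finger_gap: 0.0093
```

Request:
move_arm(commands=[{"hand": 255,"dx": 0,"dy": 0,"dz": -10,"wx": 0,"wy": 0,"wz": 0},{"hand": 255,"dx": 0,"dy": 0,"dz": -20,"wx": 0,"wy": 0,"wz": 0},{"hand": 255,"dx": 0,"dy": 0,"dz": -25,"wx": 0,"wy": 0,"wz": 0},{"hand": 255,"dx": 0,"dy": 0,"dz": -15,"wx": 0,"wy": 0,"wz": 0.069},{"hand": 255,"dx": 0,"dy": 0,"dz": 0,"wx": 0,"wy": 0,"wz": 0.069},{"hand": 255,"dx": 0,"dy": 0,"dz": 0,"wx": 0,"wy": 0,"wz": 0.069},{"hand": 255,"dx": 0,"dy": 0,"dz": 0,"wx": 0,"wy": 0,"wz": 0.069},{"hand": 255,"dx": 0,"dy": 0,"dz": 0,"wx": 0,"wy": 0,"wz": 0}])

```text
clock: 13.23
tool_pos: [0.4456, 0.2989, 0.1009]
tcp_rot: [3.124, -0.327, -0.0]
force: [-0.1, 0.4, -1.7]
finger_gap: 0.009
```

```bash
python3 - <<'E'
from h import *
s=cap('side'); t=cap('top'); st=status.get_state(); print(st['tool_pos'],st['tcp_rot'])
a=cv2.resize(t['pixels'][138:230,275:351],(380,460),interpolation=2)
b=cv2.resize(s['pixels'][185:260,235:360],(500,300),interpolation=2)[:,:420]
o=np.zeros((460,800,3),np.uint8); o[:,:380]=a; o[:300,380:]=b
cv2.imwrite('pics/p10.png',o[:,:,::-1])
E
```

```text
[0.44560403 0.29887449 0.10057862] [ 3.12495919e+00 -3.21511510e-01 -3.75402422e-04]
```

View pics/p10.png

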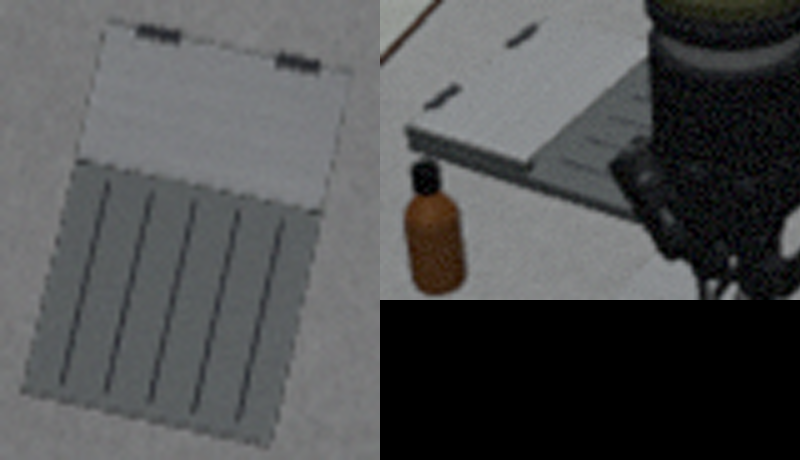

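```bash
python3 - <<'E'
from h import *
t=dict(np.load('/tmp/top.npz'));s=dict(np.load('/tmp/side.npz'))
k=lambda x,y,z:ray(t,275+x/5-.5,138+y/5-.5,z)[:2]
fl,fr,nl,nr,hl,hr=k(77,161,.024),k(322,213,.024),k(22,391,.012),k(270,446,.012),k(107,22,.024),k(350,70,.024)
for n,v in(('f',fl-fr),('n',nl-nr),('h',hl-hr)): print(n,np.linalg.norm(v),np.arctan2(-v[0],v[1]))
for a,b in((fl,nl),(fr,nr),(hl,fl),(hr,fr)): v=a-b;print(np.linalg.norm(v),np.arctan2(v[1],v[0]))
print((fl+fr)/2,(nl+nr)/2,(hl+hr)/2)
print('left free corner top',fl,'side',ray(s,235+153/4-.5,185+160/4-.5,.024)[:2])
y=-.21;ex=np.array([np.cos(y),np.sin(y)])
print('lip from near',(nl+nr)/2+.16*ex,'hinge',(hl+hr)/2-.095*ex)
E
```

```text
f 0.16792824140662516 -0.20549284961793085
n 0.1694130703122917 -0.21027373681698422
h 0.1673535124609636 -0.19373715195241745
0.1580834838463388 -0.22295652578809438
0.15887445773001665 -0.21353504503226434
0.09767358910794041 -0.1930407918841252
0.09964963231361701 -0.18740350350302531
[0.62683525 0.02696145] [0.47211691 0.06127269] [0.72371737 0.00830961]
left free corner top [0.6439681  0.10915901] side [0.64201971 0.10764245]
lip from near [0.62860186 0.02791911] hinge [0.63080444 0.0281133 ]
```

Request:
move_arm(commands=[{"hand": 255,"dx": 8,"dy": 14,"dz": 0,"wx": 0,"wy": 0,"wz": 0},{"hand": 255,"dx": 17,"dy": 27,"dz": 0,"wx": 0,"wy": 0,"wz": 0},{"hand": 255,"dx": 20,"dy": 32,"dz": 0,"wx": 0,"wy": 0,"wz": 0},{"hand": 255,"dx": 20,"dy": 32,"dz": 0,"wx": 0,"wy": 0,"wz": 0},{"hand": 255,"dx": 20,"dy": 32,"dz": 0,"wx": 0,"wy": 0,"wz": 0},{"hand": 255,"dx": 20,"dy": 32,"dz": 0,"wx": 0,"wy": 0,"wz": 0},{"hand": 255,"dx": 20,"dy": 32,"dz": 0,"wx": 0,"wy": 0,"wz": 0},{"hand": 255,"dx": 12,"dy": 18,"dz": 0,"wx": 0,"wy": 0,"wz": 0}])

```text
clock: 14.0
tool_pos: [0.5361, 0.053, 0.1005]
tcp_rot: [3.124, -0.324, 0.001]
force: [-0.0, -0.2, -1.3]
finger_gap: 0.0094
```

Request:
move_arm(commands=[{"hand": 255,"dx": 6,"dy": 10,"dz": 0,"wx": 0,"wy": 0,"wz": 0},{"hand": 255,"dx": 0,"dy": 0,"dz": 15,"wx": 0,"wy": 0,"wz": 0},{"hand": 255,"dx": 0,"dy": 0,"dz": 15,"wx": 0,"wy": 0,"wz": 0},{"hand": 255,"dx": 0,"dy": 0,"dz": 10,"wx": 0,"wy": 0,"wz": 0},{"hand": 255,"dx": 0,"dy": 0,"dz": 0,"wx": 0,"wy": 0,"wz": 0},{"hand": 255,"dx": 0,"dy": 0,"dz": 0,"wx": 0,"wy": 0,"wz": 0},{"hand": 255,"dx": 0,"dy": 0,"dz": 0,"wx": 0,"wy": 0,"wz": 0}])

```text
clock: 14.58
tool_pos: [0.5389, 0.0461, 0.0607]
tcp_rot: [-3.125, 0.323, -0.0]
force: [0.0, -0.6, -0.6]
finger_gap: 0.0092
```

Request:
move_arm(commands=[{"hand": 255,"dx": 0,"dy": 0,"dz": 8,"wx": 0,"wy": 0,"wz": 0},{"hand": 255,"dx": 0,"dy": 0,"dz": 5,"wx": 0,"wy": 0,"wz": 0},{"hand": 255,"dx": 0,"dy": 0,"dz": 3,"wx": 0,"wy": 0,"wz": 0},{"hand": 255,"dx": 0,"dy": 0,"dz": 1,"wx": 0,"wy": 0,"wz": 0},{"hand": 255,"dx": 0,"dy": 0,"dz": 0,"wx": 0,"wy": 0,"wz": 0},{"hand": 255,"dx": 0,"dy": 0,"dz": 0,"wx": 0,"wy": 0,"wz": 0}])

```text
clock: 15.08
tool_pos: [0.5387, 0.0455, 0.0434]
tcp_rot: [-3.125, 0.325, 0.0]
force: [0.5, 1.1, -0.0]
finger_gap: 0.0089
```

Request:
move_arm(commands=[{"hand": 255,"dx": 0,"dy": 0,"dz": 0.5,"wx": 0,"wy": 0,"wz": 0},{"hand": 255,"dx": 0,"dy": 0,"dz": 0.5,"wx": 0,"wy": 0,"wz": 0},{"hand": 255,"dx": 0,"dy": 0,"dz": 0,"wx": 0,"wy": 0,"wz": 0},{"hand": 255,"dx": 0,"dy": 0,"dz": 0,"wx": 0,"wy": 0,"wz": 0}])

```text
clock: 15.42
tool_pos: [0.5389, 0.0455, 0.0427]
tcp_rot: [-3.125, 0.325, -0.001]
force: [-0.1, -0.4, 1.3]
finger_gap: 0.0092
```

Request:
move_arm(commands=[{"hand": 255,"dx": 3,"dy": 0,"dz": 0,"wx": 0,"wy": 0,"wz": 0},{"hand": 255,"dx": 5,"dy": 0,"dz": 0,"wx": 0,"wy": 0,"wz": 0},{"hand": 255,"dx": 5,"dy": 0,"dz": 0,"wx": 0,"wy": 0,"wz": 0},{"hand": 255,"dx": 5,"dy": 0,"dz": 0,"wx": 0,"wy": 0,"wz": 0},{"hand": 255,"dx": 4,"dy": 0,"dz": 0,"wx": 0,"wy": 0,"wz": 0},{"hand": 255,"dx": 0,"dy": 0,"dz": 0,"wx": 0,"wy": 0,"wz": 0},{"hand": 255,"dx": 0,"dy": 0,"dz": 0,"wx": 0,"wy": 0,"wz": 0}])

```text
clock: 16.0
tool_pos: [0.5618, 0.0407, 0.0427]
tcp_rot: [-3.125, 0.325, -0.004]
force: [0.9, -1.9, 3.7]
finger_gap: 0.0088
```

```bash
python3 - <<'E'
from h import *
s=cap('side'); st=status.get_state(); print(st['tool_pos'],st['tcp_rot'],st['force'])
cv2.imwrite('pics/p11.png',cv2.resize(s['pixels'][165:250,235:360],(750,510),interpolation=2)[:,:,::-1])
E
```

```text
[0.56174461 0.04077105 0.0427267 ] [-3.12469019  0.32465302 -0.00411404] [ 0.75827742 -0.30998344  2.53186183]
```

View pics/p11.png

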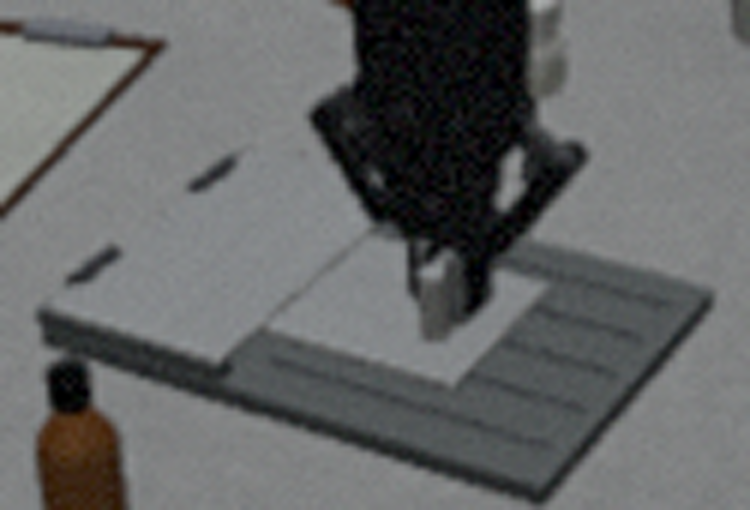

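```bash
python3 - <<'E'
from h import *
s=dict(np.load('/tmp/side.npz'));k=lambda x,y,z:ray(s,235+x/6-.5,165+y/6-.5,z)[:2]
L=np.array([.627,.0272]);c,n=np.cos(-.205),np.sin(-.205);R=np.array([[c,n],[-n,c]])
for nm,p in dict(rearL=(455,385,.016),rearR=(550,287,.016),tuckL=(265,328,.018),flapc=(220,362,.024)).items(): print(nm,(R@(k(*p)-L)).round(4))
E
```

```text
rearL [-0.0925  0.0439]
rearR [-0.0924 -0.044 ]
tuckL [0.0041 0.0465]
flapc [0.0011 0.085 ]
```

Request:
move_arm(commands=[{"hand": 255,"dx": 3,"dy": 0,"dz": 0,"wx": 0,"wy": 0,"wz": 0},{"hand": 255,"dx": 5,"dy": 0,"dz": 0,"wx": 0,"wy": 0,"wz": 0},{"hand": 255,"dx": 5,"dy": 0,"dz": 0,"wx": 0,"wy": 0,"wz": 0},{"hand": 255,"dx": 5,"dy": 0,"dz": 0,"wx": 0,"wy": 0,"wz": 0},{"hand": 255,"dx": 4,"dy": 0,"dz": 0,"wx": 0,"wy": 0,"wz": 0},{"hand": 255,"dx": 0,"dy": 0,"dz": 0,"wx": 0,"wy": 0,"wz": 0},{"hand": 255,"dx": 0,"dy": 0,"dz": 0,"wx": 0,"wy": 0,"wz": 0}])

```text
clock: 16.63
tool_pos: [0.5818, 0.0364, 0.0427]
tcp_rot: [-3.125, 0.325, -0.0]
force: [-1.0, -0.0, 5.5]
finger_gap: 0.0088
```

Request:
move_arm(commands=[{"hand": 255,"dx": 1,"dy": 0,"dz": 0.5,"wx": 0,"wy": 0,"wz": 0},{"hand": 255,"dx": 0,"dy": 0,"dz": 0.5,"wx": 0,"wy": 0,"wz": 0},{"hand": 255,"dx": 0,"dy": 0,"dz": 0,"wx": 0,"wy": 0,"wz": 0},{"hand": 255,"dx": 0,"dy": 0,"dz": 0,"wx": 0,"wy": 0,"wz": 0},{"hand": 255,"dx": 0,"dy": 0,"dz": 0,"wx": 0,"wy": 0,"wz": 0},{"hand": 255,"dx": 0,"dy": 0,"dz": 0,"wx": 0,"wy": 0,"wz": 0}])

```text
clock: 17.13
tool_pos: [0.5819, 0.0364, 0.0427]
tcp_rot: [-3.125, 0.325, 0.001]
force: [-4.8, -0.1, 13.8]
finger_gap: 0.0093
```

```bash
python3 - <<'E'
from h import *
f=[]
for i in range(8):
    s=cap('side'); st=status.get_state(); f.append(st['force'])
print(np.mean(f,0),np.std(f,0),st['tool_pos'],st['tcp_rot'],st['clock'])
cv2.imwrite('pics/p12.png',cv2.resize(s['pixels'][110:250,235:395],(686,600),interpolation=2)[:,:,::-1])
E
```

```text
[-4.75261467  0.6608807  14.2794539 ] [0.56408772 0.56337316 0.43376607] [0.58190585 0.03643445 0.04269349] [-3.12464992e+00  3.24564830e-01  1.33811778e-03] 17.5333
```

View pics/p12.png

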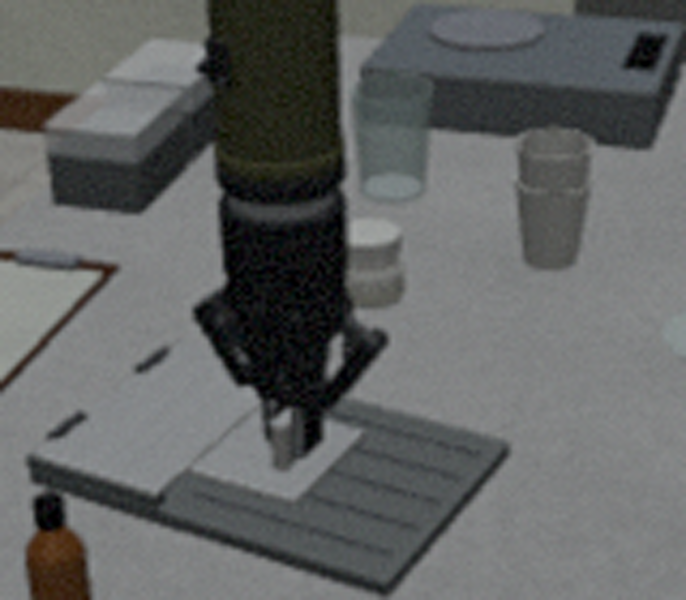

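Request:
move_arm(commands=[{"hand": 255,"dx": 0,"dy": 0,"dz": -0.4,"wx": 0,"wy": 0,"wz": 0},{"hand": 255,"dx": 0,"dy": 0,"dz": 0,"wx": 0,"wy": 0,"wz": 0},{"hand": 255,"dx": 0,"dy": 0,"dz": 0,"wx": 0,"wy": 0,"wz": 0},{"hand": 255,"dx": 0,"dy": 0,"dz": 0,"wx": 0,"wy": 0,"wz": 0},{"hand": 255,"dx": 0,"dy": 0,"dz": 0,"wx": 0,"wy": 0,"wz": 0},{"hand": 255,"dx": 0,"dy": 0,"dz": 0,"wx": 0,"wy": 0,"wz": 0}])

```text
clock: 18.03
tool_pos: [0.5819, 0.0365, 0.0427]
tcp_rot: [-3.125, 0.324, 0.002]
force: [-3.7, 0.6, 11.5]
finger_gap: 0.0089
```

```bash
python3 - <<'E'
from h import *
f=[]
for i in range(8):
    cap('side'); st=status.get_state(); f.append(st['force'])
m=np.mean(f,0); print(m,st['tool_pos'],st['tcp_rot'])
if 7<m[2]<14: print(workorder.finish_job())
E
```

```text
[-4.23314062  0.77071868 11.21131758] [0.58188501 0.03645334 0.04267912] [-3.12468539e+00  3.24468494e-01  1.70029166e-03]
the job is handed in; nothing more can be done
None
```

I nested the sample pot in the pot on the bench and released it. I then slid the cover plate under the flap and handed the job in at about 18.5 s, still holding the plate by its bar. The hand-in reports no verdict, so what follows is from my own last checks.

- **Pot:** the last picture shows the pair upright and nested, with the gripper well away. In an earlier close-up, the upper rim stood about the expected 28 mm above the lower one.
- **Plate:** from the measured tool position, the edge is about 29 mm under the flap. A camera check partway through the slide agreed with the tool reading within 1 mm and showed the plate square and centred. I did not re-measure it at the final position.
- **Flap:** it looked flush in the last picture. I had no direct reading of its angle.
- **Push:** averaged just before hand-in, it was 11.2 N down, a little over the 10 N asked. There was also about 4 N sideways along the slide direction.
- **Other lab ware:** the bystanders in the last picture look undisturbed. I did not measure their positions again. The reagent bottle, rack and scoop were not in that last picture.

The first three move calls were refused as invalid input before anything moved, because every row needs all seven values. Nothing else failed.

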